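Lay out bandsaw guide parts for refitting

ROBOT

A 6-joint arm with a two-finger parallel gripper is mounted at the origin on the work surface. World frame = base frame: x ahead of the robot, y to its left, z up, the work surface at z = 0. Lengths are in m, angles in rad, forces in N, time in s.
With the tool pointing down it reaches from about 0.25 to 0.725 m from the base axis. Payload 4 kg.
Tool frame: the origin (TCP) lies on the centre line of the jaws, within the pads' length; the fingertips stand 17 mm ahead of it and the grasp point (between the pads) lies 2 mm behind it; z points along the fingers, y is the line along which they close (so a half turn about z gives the same grasp; the last joint's range is limited). The gripper opens to 85 mm and grips with 20 to 120 N. Pads are 22 mm wide; open, the fingers measure 114 mm over their backs; the gripper's body (76 mm by 85 mm) begins 54 mm behind the grasp point. The pads swing forward as they close: fully open they stand 13 mm farther back than shut.
Start: joints at [1.304, 0.241, 0.005, 1.335, 0, 1.571], TCP at [0.132, 0.482, 0.213] pointing down, gripper open.
Joint ranges: [-2.72, 2.72], [-1.05, 1.87], [-1.09, 1.28], [-1.99, 2.15], [-1.42, 1.44], [-3.14, 3.14]. Speed limits (rad/s): [2.79, 2.79, 3.14, 3.14, 3.14, 3.14].

INTERFACE

Orientations are given as a unit quaternion [x, y, z, w].
In Python, from workcell import get_obs, imaging, order gives the robot as it stands.
- The arm moves only by the tool apply_moves, never from a script. Its argument "targets" is a list that holds one entry, the list of rows, each a list of 5 numbers: the shift along the world's x, y, z in units of 40 mm (1.0 is 40 mm), then the turn about the world's z in degrees, then the gripper command: -1 is shut, 1 is fully open, values between are in proportion. In form: [[[dx, dy, dz, turn, fingers], ...]]. A call has 1 to 8 rows; each row shifts and turns the commanded pose from where the row before left it; what a row does not reach is not made up. A row lasts 1/12 s, in which the tool goes at most 41.7 mm and 7.16 degrees, less where a joint would pass 70% of its speed; a pose out of reach is approached as far as the arm can. A call is refused whole if a number of a shift passes 1 or a number of a turn 7.16, either way. A call with a gripper value outside its range is refused whole. The fingers move at their own pace and stop on an object; the grip force is fixed at half the most. Time passes only in rows, so rows that do not move let the fingers close. It gives the time, the measured TCP pose, the force, the opening and the grip force at its end, in the units of the state.
- get_obs(): the state, without advancing time (a new reading comes with each control period).
- imaging.camera(name): name is "scene" or "top"; returns (picture, depth): 400x640x3 uint8, blue, green, red; 400x640 float32, m along the optical axis (not along the pixel's ray), 0 where there is no reading.
- imaging.get_calibration(name): a dict with "camera_matrix" (3x3 intrinsics, pixels), "k1" (the pictures are not rectified: a ray, as slopes to the right and down, at radius r is drawn at 1 + k1 r^2 times it, then the intrinsics apply), "eye" and "rotation" of the camera in the world. Camera axes: x right, y down, z forward; pixel columns grow to the right and rows downward; lengths in m; the calibration is good to about 2 mm. A picture is of the moment at which its call begins. get_calibration takes no time and is no camera call.
- order.job_done(): hands the job in; it is judged then, once.
The state is a dict: "clock": time; "joint_pos": joint angles; "joint_vel": joint speeds; "tau": joint torques, N m; "eef_pos": TCP position; "tool_rot": TCP orientation; "ft_force": force on the tool from outside, world axes, zero at the start; "ft_torque": the same for the moment, N m; "grip_width": finger opening in m; "grasp_force": force on a finger pad.
Only numpy, scipy, OpenCV 4.12 (cv2) and the standard library are available. Lean on these libraries where they do the work, as an engineer would, in place of code of your own. Each camera call takes 0.05 s, during which the arm holds its last target. There are 200 camera calls.

TASK

Lay out the bandsaw's guide parts for refitting, left and behind as seen from the robot. On the blue mat, put the steel bearing in the outlined square left of the green casting, and stand the red-winged clamp upright in the square behind that bearing; the clamp has to be turned in its slotted keeper until its foot lines up with the slot before it will lift out. On the yellow mat, lay the dark wood block in the outline between the two posts, its long side running from post to post, and set the brass bush upright, flange down, in the middle of the top of that block; centre each part in its place and leave the grease tin and the pale offcut where they are.

Things in the scene. Friction and masses are not known exactly. Their poses are not given: they have to be found in the camera images.
- bearing: Loose steel ball bearing lying flat: solid disc 44 mm diameter, 16 mm high, black seal on its top. Origin at the centre of its underside, z up. 0.12 kg.
- clamp: Loose T clamp, 56 mm tall, upright. Steel foot 44 (x) x 20 (y) x 10 mm; stem 10 mm diameter, 10 to 34 mm up; red wing grip 40 (x) x 14 (y) mm, 34 to 56 mm up, parallel to the foot. Origin: centre of the foot's underside. Starts on the keeper's floor, its x 50 to 80 degrees counter-clockwise of the slot, so it cannot lift out until turned. Stands stably on its foot. 0.16 kg.
- wood_block: Loose dark hardwood packing block 40 (x) x 60 (y) x 25 (z) mm. Origin at the centre of its underside, z up. 0.06 kg.
- bush: Loose brass flanged bush, flange down: flange 38 mm diameter and 7 mm high, above it a barrel 30 mm diameter up to 24 mm total height, dark bore mark on top. Origin at the centre of its underside, z up. 0.14 kg.
- blue_mat: Fixed blue mat 170 x 170 x 3 mm; origin: centre of underside, x away from the robot, y left, turned up to 12 degrees. Green casting 44 x 44 mm, top 35 mm above the origin, at x -40, y -40. White-outlined 54 mm squares: left of the casting at x -40, y +40 (bearing); behind that at x +40, y +40 (clamp); at x +40, y -40 (stays empty).
- yellow_mat: Fixed yellow mat 170 x 170 x 3 mm; origin: centre of underside, x away from the robot, y left, turned up to 12 degrees. Two dark steel posts, 16 mm diameter, tops 33 mm above the origin, at x +35, y +62 and -62; between them a black outline 48 (x) x 68 (y) mm at x +35, y 0 (wood block, its 60 mm side along y). A second outline at x -45, y 0 stays empty.
- slot_block: Fixed aluminium keeper 82 x 82 x 26 mm. Slot in its 6 mm top plate: centred, 56 mm long (x), 30 mm wide (y). Below is a hollow 66 x 66 mm, floor 4 mm and ceiling 20 mm above the bench: the clamp's foot can turn there and lift 6 mm, and comes out only when its x lies along the slot. Origin: centre of underside.
- grease_tin: Bystander, loose: green tin with a white lid, 44 mm diameter, 40 mm high. Origin at the centre of its underside. Leave it where it is.
- offcut: Bystander, loose: pale wood offcut 75 (x) x 32 (y) x 22 mm. Origin at the centre of its underside. Leave it where it is.
There are look-alikes about, which are no part of the job. Several things look just like the bush: the one meant starts farthest to the robot's left.

How it is judged:
At the end, for the whole second after the job is handed in: All at rest, upright and released: bearing, clamp and wood block within 12 mm of the middles of their outlines along the mat's x and y, the block's long side within 12 degrees of the line of posts, the bush on top of the block within 10 mm of its middle along the block's x and y (x of bearing in the frame of blue_mat between -0.052 and -0.028 m and y of bearing in the frame of blue_mat between 0.028 and 0.052 m and z of bearing in the frame of blue_mat between -0.001 and 0.007 m and angle between each of bearing, clamp, wood_block, bush's own z axis and vertical below 0.12 rad and linear speed of each of bearing, clamp, wood_block, bush below 0.02 m/s and angular speed of each of bearing, clamp, wood_block, bush below 0.2 rad/s and x of clamp in the frame of blue_mat between 0.028 and 0.052 m and y of clamp in the frame of blue_mat between 0.028 and 0.052 m and z of clamp in the frame of blue_mat between -0.001 and 0.007 m and x of wood_block in the frame of yellow_mat between 0.023 and 0.047 m and y of wood_block in the frame of yellow_mat between -0.012 and 0.012 m and z of wood_block in the frame of yellow_mat between -0.001 and 0.007 m and angle between the y axis of wood_block and the y axis of yellow_mat, either way round below 0.22 rad and x of bush in the frame of wood_block between -0.01 and 0.01 m and y of bush in the frame of wood_block between -0.01 and 0.01 m and z of bush in the frame of wood_block between 0.021 and 0.029 m); the robot touches nothing.
It fails at once if the grease tin is pushed more than 30 mm from its place (distance of grease_tin from where it was at the start of the episode above 0.03 m).
It fails at once if the pale offcut is pushed more than 30 mm from its place (distance of offcut from where it was at the start of the episode above 0.03 m).
It also fails if it takes over 120 s, if anything falls off the work surface, if the arm or the gripper's body presses on something with over 40 N, if the wrist force passes 120 N, or if a joint passes its speed limit or range.

## Working session

There is one attempt and no reset: what is moved stays moved. The work goes in short steps, Python scripts to look and compute and a tool call to move; the robot and the scene stay as the last step left them, time stands still between calls to the robot, and variables do not carry over. Pictures are saved under pics/ and viewed, at most 14 in all, crops included, and the job is handed in when it is done.

Besides the shell and the picture viewer there is one more tool, called after "Request:" as name(argument=value, ...), one argument or row to a line, values as JSON. apply_moves: Moves the arm, as the interface text tells. Its arguments: {"type":"object","properties":{"targets":{"type":"array","items":{"type":"array","items":{"type":"array","items":{"type":"number"}}}}},"required":["targets"]}

```bash
mkdir -p pics && cat > h.py <<'E'
import numpy as np, cv2
from workcell import get_obs, imaging, order
def grab(n):
    p,d=imaging.camera(n); c=imaging.get_calibration(n); return p,d,c
def cloud(d,c):
    K=np.array(c["camera_matrix"]);k=c["k1"]
    v,u=np.mgrid[0:d.shape[0],0:d.shape[1]]
    dist=np.array([k,0,0,0,0.])
    # invert r*(1+k r^2)
    xy=cv2.undistortPoints(np.stack([u,v],-1).reshape(-1,1,2).astype(np.float64),K,dist).reshape(d.shape+(2,))
    P=np.dstack([xy[...,0]*d,xy[...,1]*d,d])
    return P@np.array(c["rotation"]).T+np.array(c["eye"])
E
python3 - <<'E'
from h import *
for n in("scene","top"):
    p,d,c=grab(n); cv2.imwrite(f"pics/{n}0.png",p); np.savez(f"{n}0.npz",p=p,d=d)
    print(n,c); W=cloud(d,c); print(W[200,320],W[100,100],W[300,500])
o=get_obs(); print(o)
E
```

```text
scene {'camera_matrix': array([[361.80668565,   0.        , 322.15563608],
       [  0.        , 361.80668565, 189.73713064],
       [  0.        ,   0.        ,   1.        ]]), 'k1': -0.07099742658468174, 'eye': array([0.93031989, 0.06680808, 0.62795945]), 'rotation': array([ 0.62310849,  0.72431435, -0.22122166, -0.19535994])}Traceback (most recent call last):
  File "<stdin>", line 4, in <module>
  File "h.py", line 12, in cloud
    return P@np.array(c["rotation"]).T+np.array(c["eye"])
           ~^~~~~~~~~~~~~~~~~~~~~~~~~~
ValueError: matmul: Input operand 1 has a mismatch in its core dimension 0, with gufunc signature (n?,k),(k,m?)->(n?,m?) (size 4 is different from 3)
```

```bash
sed -i 's/np.array(c\["rotation"\]).T/Rotation.from_quat(c["rotation"]).as_matrix().T/; 1a from scipy.spatial.transform import Rotation' h.py
python3 - <<'E'
from h import *
for n in("scene","top"):
    p,d,c=grab(n); cv2.imwrite(f"pics/{n}0.png",p); np.savez(f"{n}0.npz",p=p,d=d)
    W=cloud(d,c); print(n,c["eye"],W[200,320],W[100,100],W[300,500])
o=get_obs(); print(o)
E
```

```text
scene [0.93031989 0.06680808 0.62795945] [0.53322706 0.00788421 0.00273394] [ 0.33761425 -0.58109382  0.02550721] [ 0.69192552  0.35766698 -0.00209562]
top [0.38132066 0.00585617 1.0938309 ] [ 0.55474023 -0.01840098 -0.00187549] [0.76519965 0.46425246 0.00301052] [ 0.34968633 -0.39799851  0.00154766]
{'clock': 0.15, 'joint_pos': array([ 1.30403280e+00,  2.41254134e-01,  4.00985866e-03,  1.33515839e+00,
       -1.05394773e-05,  1.57079792e+00]), 'joint_vel': array([-0.00149471, -0.00284999,  0.00515469, -0.00107325,  0.00080768,
        0.00108809]), 'tau': array([-2.04842158e-04, -3.72633505e+01,  2.52639377e+01,  1.23576145e-02,
       -3.89379989e-05, -1.95085974e-06]), 'eef_pos': array([0.13167606, 0.48182835, 0.21260127]), 'tool_rot': array([ 1.32987367e-01,  9.91117407e-01, -7.96737415e-04, -1.01587357e-04]), 'ft_force': array([ 0.0721832 , -0.10509555, -0.06542292]), 'ft_torque': array([-0.01694236, -0.00421726, -0.0123794 ]), 'grasp_force': 0.0, 'grip_width': 0.08537945715703815}
```

View pics/top0.png

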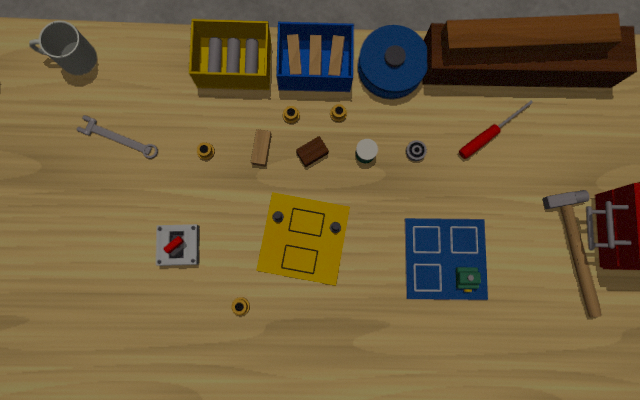

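View pics/scene0.png

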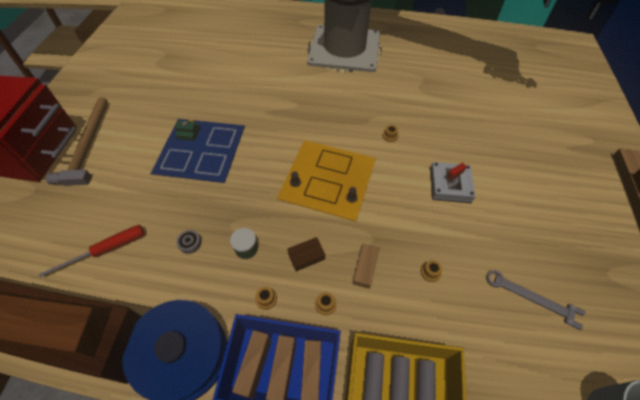

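The top view has +x up and +y left. There are four bush look-alikes in it, at (205,150), (240,306), (291,114) and (339,112). The one at (205,150) is the leftmost, which I'll check in world y. The other parts are:
- bearing (416,150)
- wood block (312,152)
- clamp in its keeper (176,245)
- tin (367,152)
- offcut (261,148)

```bash
cat >> h.py <<'E'
def look(n="top",save=None):
    p,d,c=grab(n)
    if save: cv2.imwrite(save,p)
    return p,cloud(d,c)
def blob(W,u,v,r,zlo,zhi,mask=None):
    S=np.zeros(W.shape[:2],bool); S[max(v-r,0):v+r+1,max(u-r,0):u+r+1]=1
    S&=(W[...,2]>zlo)&(W[...,2]<zhi)
    if mask is not None: S&=mask
    l=cv2.connectedComponentsWithStats(S.astype(np.uint8))
    i=1+np.argmax(l[2][1:,4]); q=W[l[1]==i]
    (cx,cy),(w,h),a=cv2.minAreaRect((q[:,:2]*1000).astype(np.float32))
    return dict(n=len(q),c=np.round([cx,cy]),mean=np.round(q.mean(0)*1000,1),wh=np.round([w,h],1),a=round(a,1))
E
python3 - <<'E'
from h import *
z=np.load("top0.npz");p=z["p"];W=cloud(z["d"],imaging.get_calibration("top"))
for n,u,v in [("bushA",205,150),("bushB",240,306),("bushC",291,114),("bushD",339,112)]:
    print(n,blob(W,u,v,14,.016,.04))
print("bearing",blob(W,416,150,16,.01,.03)); print("block",blob(W,312,152,22,.016,.04))
print("tin",blob(W,367,152,18,.03,.06)); print("offcut",blob(W,261,148,24,.013,.04))
print("keeper",blob(W,178,245,30,.018,.035)); 
hsv=cv2.cvtColor(p,cv2.COLOR_BGR2HSV);H,S,V=cv2.split(hsv)
red=((H<8)|(H>172))&(S>120)
print("wing",blob(W,175,244,18,.0,.09,red), W[244,174])
print("yellow",blob(W,303,238,60,-.02,.012,(H>18)&(H<35)&(S>200)))
print("blue",blob(W,446,259,55,-.02,.02,(H>95)&(H<125)&(S>120)))
print("posts",blob(W,278,217,12,.018,.05),blob(W,335,227,12,.018,.05))
print("casting",blob(W,469,278,16,.022,.05))
ims=[cv2.resize(p[a:b,c:d],None,fx=6,fy=6,interpolation=cv2.INTER_CUBIC) for a,b,c,d in [(130,180,180,240),(220,270,150,210)]]
cv2.imwrite("pics/crop1.png",np.hstack(ims))
E
```

```text
bushA {'n': 163, 'c': array([656., 231.]), 'mean': array([655.3, 230.7,  23.9]), 'wh': array([29.1, 28.4]), 'a': 56.5}
bushB {'n': 174, 'c': array([329., 143.]), 'mean': array([329.2, 143.1,  24.5]), 'wh': array([28.1, 28.9]), 'a': 27.0}
bushC {'n': 155, 'c': array([742.,  49.]), 'mean': array([740.9,  49.2,  24. ]), 'wh': array([29.8, 28.1]), 'a': 29.2}
bushD {'n': 152, 'c': array([748., -54.]), 'mean': array([747.3, -54.4,  23.9]), 'wh': array([29.4, 28.3]), 'a': 10.8}
bearing {'n': 320, 'c': array([ 666., -223.]), 'mean': array([ 665.3, -223. ,   16.6]), 'wh': array([41.2, 43.5]), 'a': 45.5}
block {'n': 529, 'c': array([659.,   2.]), 'mean': array([657.5,   1.5,  25. ]), 'wh': array([41.6, 60.5]), 'a': 32.4}
tin {'n': 369, 'c': array([ 659., -114.]), 'mean': array([ 658.6, -113.7,   40.8]), 'wh': array([43.7, 45.1]), 'a': 45.7}
offcut {'n': 527, 'c': array([664., 112.]), 'mean': array([663.4, 111.5,  21.9]), 'wh': array([32.1, 75.8]), 'a': 82.0}
keeper {'n': 1241, 'c': array([453., 278.]), 'mean': array([452.6, 276.3,  26.3]), 'wh': array([81.9, 84.5]), 'a': 2.8}
wing {'n': 172, 'c': array([453., 282.]), 'mean': array([450.2, 275. ,  57. ]), 'wh': array([27.9, 45.1]), 'a': 44.2} [0.45073024 0.27327385 0.0577749 ]
yellow {'n': 6041, 'c': array([472.,  16.]), 'mean': array([469.7,  16.6,   3.3]), 'wh': array([170.5, 171.8]), 'a': 80.5}
blue {'n': 3426, 'c': array([ 434., -287.]), 'mean': array([ 430.3, -287.8,    3.4]), 'wh': array([167.9, 169.3]), 'a': 0.3}
posts {'n': 47, 'c': array([516.,  71.]), 'mean': array([515.7,  71.2,  32.3]), 'wh': array([12.8, 13.2]), 'a': 89.5} {'n': 50, 'c': array([496., -51.]), 'mean': array([495.2, -50.2,  32.3]), 'wh': array([14.4, 15.1]), 'a': 15.5}
casting {'n': 309, 'c': array([ 395., -326.]), 'mean': array([ 396.4, -325.2,   32.7]), 'wh': array([42.8, 43.8]), 'a': 1.1}
```

View pics/crop1.png

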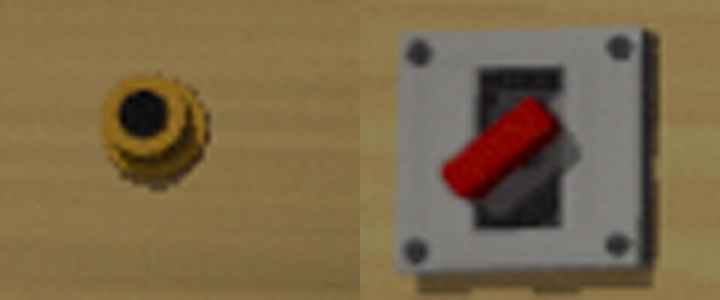

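The crop confirms that bush A at (205,150) has the brass flange and dark bore. It is at y=+231 mm, the largest y of the four (the others are 143, 49 and -54). All heights match the sizes given. I'll move to the bearing first.

Request:
apply_moves(
  targets=[
    [[0.6,-0.8,0,-6.8,1],[0.6,-0.8,0,-6.8,1],[0.6,-0.8,0,-6.8,1],[0.6,-0.8,0,-6.8,1],[0.6,-0.8,0,-6.8,1],[0.6,-0.8,0,-6.8,1],[0.6,-0.8,0,-6.8,1],[0.6,-0.8,0,-6.8,1]],
  ],
)

```text
clock: 0.82
eef_pos: [0.3244, 0.2246, 0.2133]
tool_rot: [0.574, 0.819, 0.0, 0.0]
ft_force: [0.0, 0.2, -0.2]
grip_width: 0.0855
grasp_force: 0.0
```

Request:
apply_moves(
  targets=[
    [[0.6,-0.8,0,-6.8,0.3],[0.6,-0.8,0,-6.8,0.3],[0.6,-0.8,0,-6.8,0.3],[0.6,-0.8,0,0,0.3],[0.6,-0.8,0,0,0.3],[0.6,-0.8,0,0,0.3],[0.6,-0.8,0,0,0.3],[0.6,-0.8,0,0,0.3]],
  ],
)

```text
clock: 1.48
eef_pos: [0.5164, -0.0316, 0.213]
tool_rot: [0.708, 0.706, -0.0, -0.0]
ft_force: [0.7, 0.5, -0.4]
grip_width: 0.0554
grasp_force: 0.0
```

Request:
apply_moves(
  targets=[
    [[0.6,-0.8,0,0,0.3],[0.6,-0.8,0,0,0.3],[0.6,-0.8,0,0,0.3],[0.6,-0.8,0,0,0.3],[0.6,-0.8,0,0,0.3],[0.6,-0.8,0,0,0.3],[0,0,0,0,0.3],[0,0,0,0,0.3]],
  ],
)

```text
clock: 2.15
eef_pos: [0.6598, -0.2237, 0.2089]
tool_rot: [0.709, 0.706, -0.001, -0.002]
ft_force: [-0.5, 0.4, -0.3]
grip_width: 0.0557
grasp_force: 0.0
```

```bash
cat >> h.py <<'E'
def tcp():
    o=get_obs(); y=Rotation.from_quat(o["tool_rot"]).as_matrix()[:2,1]
    return np.round(o["eef_pos"]*1000,1), round(np.degrees(np.arctan2(y[1],y[0])),1), round(o["grip_width"]*1000,1), np.round(o["ft_force"],1), round(o["clock"],2)
E
python3 - <<'E'
from h import *
print(tcp())
z=np.load("top0.npz");W=cloud(z["d"],imaging.get_calibration("top"));p=z["p"]
H,S,V=cv2.split(cv2.cvtColor(p,cv2.COLOR_BGR2HSV))
m=((H<8)|(H>172))&(S>120)
print("wing",blob(W,175,244,18,.052,.065,m))
n=(W[...,2]>.023)&(W[...,2]<.03)&~m
print("keeper",blob(W,178,245,30,.023,.03,n))
sl=np.zeros_like(n);sl[228:264,164:192]=1
q=W[sl&(W[...,2]<.012)];print(cv2.minAreaRect((q[:,:2]*1000).astype(np.float32)))
# white outline squares
w=(S<60)&(V>130)
for u,v in [(427,277),(427,240),(464,240)]: print(blob(W,u,v,17,-.01,.012,w))
print("black outline",blob(W,307,222,22,-.01,.012,V<70))
E
```

```text
(array([ 659.8, -223.7,  208.9]), np.float64(-0.3), 55.7, array([-0.5,  0.4, -0.3]), 2.15)
wing {'n': 147, 'c': array([450., 275.]), 'mean': array([450.8, 274.6,  59.5]), 'wh': array([14.9, 39.2]), 'a': 45.9}
keeper {'n': 1136, 'c': array([453., 278.]), 'mean': array([452.7, 276.9,  26.5]), 'wh': array([81.6, 84.2]), 'a': 2.6}
((454.54595947265625, 281.5633239746094), (55.61520004272461, 29.231704711914062), 2.5839784145355225)Traceback (most recent call last):
  File "<stdin>", line 13, in <module>
  File "h.py", line 23, in blob
    i=1+np.argmax(l[2][1:,4]); q=W[l[1]==i]
        ~~~~~~~~~^^^^^^^^^^^^
    return _wrapfunc(a, 'argmax', axis=axis, out=out, **kwds)
    return bound(*args, **kwds)
ValueError: attempt to get argmax of an empty sequence
```

Request:
apply_moves(
  targets=[
    [[0.14,0,-1,0,0.3],[0,0,-1,0,0.3],[0,0,-1,0,0.3],[0,0,-1,0,0.3],[0,0,-0.4,0,0.3],[0,0,-0.3,0,0.3],[0,0,0,0,0.3],[0,0,0,0,0.3]],
  ],
)

```text
clock: 2.82
eef_pos: [0.6657, -0.221, 0.0266]
tool_rot: [0.707, 0.707, 0.0, 0.0]
ft_force: [0.4, 0.3, 0.4]
grip_width: 0.055
grasp_force: 0.0
```

```bash
python3 - <<'E'
from h import *
print(tcp(),get_obs()["joint_pos"])
p,W=look("scene"); cv2.imwrite("pics/b1.png",cv2.resize(p[170:290,120:260],None,fx=4,fy=4))
z=np.load("top0.npz");W=cloud(z["d"],imaging.get_calibration("top"));p=z["p"]
H,S,V=cv2.split(cv2.cvtColor(p,cv2.COLOR_BGR2HSV))
print(p[240,413:441].tolist())
w=(S<110)&(V>100)
for u,v in [(427,277),(427,240),(464,240)]: print(blob(W,u,v,18,-.01,.012,w))
E
```

```text
(array([ 665.7, -221. ,   26.6]), np.float64(-0.0), 55.0, array([0.4, 0.3, 0.4]), 2.82) [-3.20627153e-01  7.58034753e-01  3.45969642e-01  1.15771806e+00
  8.42571420e-05  1.25077781e+00]
[[109, 108, 109], [110, 104, 102], [90, 65, 47], [84, 45, 9], [88, 50, 23], [85, 47, 20], [83, 48, 10], [85, 48, 18], [86, 48, 16], [85, 49, 18], [85, 48, 18], [85, 47, 11], [87, 50, 21], [86, 50, 19], [90, 51, 24], [87, 47, 17], [86, 47, 19], [83, 45, 7], [85, 48, 17], [87, 46, 13], [85, 48, 16], [84, 47, 11], [87, 50, 16], [84, 45, 10], [85, 48, 17], [101, 86, 80], [109, 100, 95], [95, 72, 57]]
{'n': 152, 'c': array([ 394., -246.]), 'mean': array([ 393.9, -247.2,    3.8]), 'wh': array([56.1, 58.4]), 'a': 0.4}
{'n': 183, 'c': array([ 474., -245.]), 'mean': array([ 475.5, -244.2,    3.9]), 'wh': array([55.9, 60. ]), 'a': 0.9}
{'n': 144, 'c': array([ 475., -325.]), 'mean': array([ 474.5, -324.8,    3.7]), 'wh': array([58.7, 57.5]), 'a': 88.8}
```

View pics/b1.png

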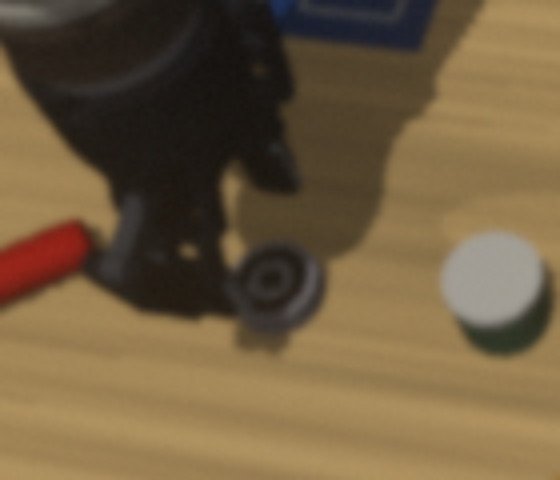

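The crop shows the fingertips near crop (160,300) and (290,185). They look up and left of the bearing at (275,285), so I'll check with depth before closing.

```bash
python3 - <<'E'
from h import *
p,W=look("scene")
r=W[170:270,120:210].reshape(-1,3)*1000
z0=np.load("scene0.npz");W0=cloud(z0["d"],imaging.get_calibration("scene"))
ch=(np.linalg.norm(W-W0,axis=-1)>.006)&(W[...,2]<.12)&(W[...,2]>.003); ch[:, 260:]=0; ch[:160]=0
q=W[ch]*1000
for lo in range(4,100,8):
    s=q[(q[:,2]>=lo)&(q[:,2]<lo+8)]
    if len(s)>2: print(lo,len(s),s.min(0).round(),s.max(0).round())
print(blob(W0,188,240,16,.01,.025))
E
```

```text
4 12 [ 492. -660.    4.] [890. -70.   9.]
12 7 [ 575. -709.   15.] [871. -76.  20.]
20 13 [ 555. -635.   20.] [ 723. -338.   27.]
28 6 [ 552. -604.   28.] [ 917. -242.   35.]
44 54 [ 567. -663.   45.] [ 927. -100.   52.]
52 45 [ 578. -606.   52.] [903. -33.  60.]
60 61 [ 580. -652.   60.] [ 866. -150.   68.]
68 64 [ 627. -242.   68.] [913. -76.  76.]
76 61 [ 627. -241.   76.] [919. -79.  84.]
84 65 [ 627. -455.   84.] [ 921. -210.   92.]
92 84 [ 614. -401.   92.] [ 905. -208.  100.]
{'n': 396, 'c': array([ 668., -224.]), 'mean': array([ 668.9, -222.8,   15.8]), 'wh': array([43.2, 41.4]), 'a': 68.1}
```

```bash
python3 - <<'E'
from h import *
print(tcp())
p,W=look("scene")
for u,v in [(192,214),(190,212),(187,210),(160,244),(168,246),(152,238),(150,220),(172,235)]: print(u,v,(W[v,u]*1000).round(),p[v,u])
print(tcp())
cv2.imwrite("pics/b2.png",cv2.resize(p[120:290,60:290],None,fx=3.4,fy=3.4))
E
```

```text
(array([ 667.3, -221.9,   28.5]), np.float64(-0.1), 55.4, array([0.3, 0. , 0.8]), 2.92)
192 214 [ 637. -212.   64.] [34 40 44]
190 212 [ 638. -212.   72.] [29 34 38]
187 210 [ 641. -214.   83.] [16 22 27]
160 244 [ 730. -211.  127.] [19 28 36]
168 246 [ 722. -209.  105.] [24 30 38]
152 238 [ 733. -212.  154.] [31 37 42]
150 220 [ 706. -226.  157.] [51 52 56]
172 235 [ 702. -210.  106.] [19 28 35]
(array([ 667.4, -222.1,   28.6]), np.float64(-0.1), 55.4, array([-0.7,  0. , -0.2]), 2.97)
```

View pics/b2.png

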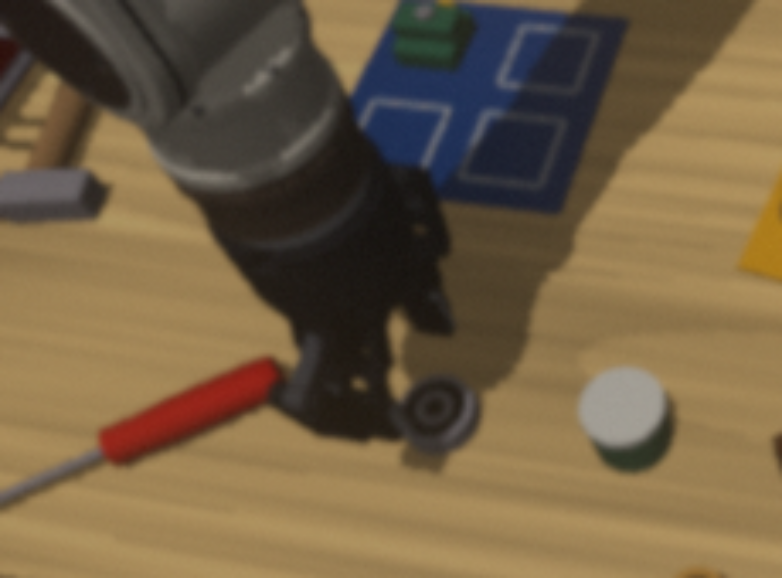

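The fingertips sit in line with the bearing in x and y, but look higher than the TCP reading implies. I'll measure the tip height more precisely.

```bash
python3 - <<'E'
from h import *
p,d,c=grab("scene");W=cloud(d,c)
for v in range(210,222): print(v,[(int(a[0]*1000),int(a[2]*1000)) for a in W[v,186:197:2]])
K=c["camera_matrix"];R=Rotation.from_quat(c["rotation"]).as_matrix()
def proj(X):
    q=R.T@(np.array(X)-c["eye"]); s=q[:2]/q[2]; s=s*(1+c["k1"]*s@s); return (K[:2,:2]@s+K[:2,2]).round(1)
for X in [(.639,-.222,.012),(.639,-.211,.047),(.695,-.222,.012),(.695,-.211,.047),(.666,-.223,.016)]: print(X,proj(X))
E
```

```text
210 [(641, 82), (640, 81), (635, 75), (627, 61), (594, 0), (593, 0)]
211 [(640, 77), (640, 79), (637, 73), (628, 58), (597, 0), (595, 0)]
212 [(641, 75), (640, 74), (930, 627), (634, 65), (599, 0), (598, 0)]
213 [(640, 71), (640, 70), (640, 71), (635, 64), (601, 1), (601, 1)]
214 [(641, 67), (640, 67), (640, 69), (637, 63), (604, 1), (603, 0)]
215 [(640, 63), (640, 63), (639, 63), (637, 60), (605, -1), (605, 0)]
216 [(640, 58), (639, 57), (639, 59), (638, 58), (608, 0), (606, -1)]
217 [(641, 56), (641, 57), (640, 57), (640, 59), (610, 0), (610, 1)]
218 [(930, 627), (641, 53), (640, 53), (639, 52), (611, -1), (612, 1)]
219 [(617, 0), (616, 0), (615, 0), (615, 0), (614, -1), (614, 1)]
220 [(618, -1), (618, 0), (618, 0), (616, -2), (617, 1), (616, 0)]
221 [(621, 0), (620, 0), (620, 0), (619, 0), (618, -1), (617, -1)]
(0.639, -0.222, 0.012) [194.4 227.6]
(0.639, -0.211, 0.047) [194.7 219.4]
(0.695, -0.222, 0.012) [184.4 253.9]
(0.695, -0.211, 0.047) [184.1 246.6]
(0.666, -0.223, 0.016) [188.5 239. ]
```

By depth the far fingertip is at z≈50 mm, in line with the bearing in x and y, although the TCP reads 28 mm. So the tips are about 39 mm higher than the stated geometry gives. I'll go down in small steps and watch the force and depth.

Request:
apply_moves(
  targets=[
    [[0,0,-0.2,0,0.3],[0,0,-0.2,0,0.3],[0,0,0,0,0.3],[0,0,0,0,0.3]],
  ],
)

```text
clock: 3.35
eef_pos: [0.6643, -0.2214, 0.0079]
tool_rot: [0.708, 0.707, -0.001, -0.001]
ft_force: [0.5, 0.2, -0.4]
grip_width: 0.0558
grasp_force: 0.0
```

```bash
cat >> h.py <<'E'
def proj(X,c):
    K=c["camera_matrix"];R=Rotation.from_quat(c["rotation"]).as_matrix()
    q=R.T@(np.array(X)-c["eye"]); s=q[:2]/q[2]; s=s*(1+c["k1"]*s@s); return (K[:2,:2]@s+K[:2,2]).round(1)
E
python3 - <<'E'
from h import *
print(tcp())
p,d,c=grab("scene");W=cloud(d,c)
for v in range(212,232): print(v,[(int(a[0]*1000),int(a[2]*1000)) for a in W[v,186:197:2]])
print(tcp())
E
```

```text
(array([ 664.3, -221.4,    7.9]), np.float64(-0.1), 55.8, array([ 0.5,  0.2, -0.4]), 3.35)
212 [(636, 67), (635, 66), (636, 68), (635, 66), (627, 53), (597, -1)]
213 [(637, 65), (638, 66), (638, 68), (636, 66), (632, 59), (600, 0)]
214 [(638, 62), (638, 63), (638, 64), (637, 64), (633, 58), (625, 42)]
215 [(637, 56), (637, 58), (638, 60), (637, 59), (634, 55), (626, 40)]
216 [(637, 52), (636, 52), (637, 54), (638, 57), (634, 52), (631, 46)]
217 [(638, 50), (637, 50), (637, 51), (637, 51), (637, 53), (632, 44)]
218 [(637, 43), (638, 47), (636, 45), (637, 48), (637, 48), (634, 44)]
219 [(638, 43), (637, 42), (637, 43), (636, 43), (638, 46), (634, 41)]
220 [(637, 36), (638, 38), (637, 37), (637, 40), (637, 41), (636, 40)]
221 [(636, 30), (637, 34), (637, 34), (637, 36), (637, 37), (636, 36)]
222 [(623, 0), (622, -1), (638, 31), (638, 34), (637, 33), (636, 32)]
223 [(626, 0), (625, 0), (624, 0), (623, -1), (622, -1), (623, 1)]
224 [(627, -2), (627, 0), (626, 0), (626, 1), (625, -1), (624, -1)]
225 [(630, 0), (630, 1), (628, 0), (628, 0), (627, 0), (627, 0)]
226 [(632, -1), (633, 2), (631, 0), (631, 1), (629, 0), (629, 0)]
227 [(634, -1), (634, 0), (633, 0), (633, 0), (631, 0), (630, -1)]
228 [(636, 0), (636, 1), (635, 0), (634, 0), (633, -1), (634, 1)]
229 [(639, 0), (637, -1), (637, 0), (635, -2), (636, 0), (636, 0)]
230 [(640, 0), (648, 17), (646, 14), (646, 15), (638, 0), (637, 0)]
231 [(650, 15), (649, 15), (649, 15), (648, 14), (647, 14), (639, -1)]
(array([ 664.8, -221.6,    8.5]), np.float64(-0.1), 55.7, array([ 0.2, -0.4, -0.1]), 3.4)
```

Request:
apply_moves(
  targets=[
    [[0.05,0,-0.2,0,0.3],[0,0,-0.2,0,0.3],[0,0,-0.1,0,0.3],[0,0,0,0,0.3],[0,0,0,0,0.3]],
  ],
)

```text
clock: 3.82
eef_pos: [0.6668, -0.2215, -0.0116]
tool_rot: [0.708, 0.707, -0.0, -0.001]
ft_force: [-0.1, -0.2, -0.3]
grip_width: 0.0553
grasp_force: 0.0
```

```bash
python3 - <<'E'
from h import *
p,d,c=grab("scene");W=cloud(d,c)
for v in range(218,232): print(v,[(int(a[0]*1000),int(a[2]*1000)) for a in W[v,188:202:2]])
print(tcp())
E
```

```text
218 [(638, 48), (638, 48), (638, 49), (636, 47), (633, 42), (610, 0), (610, 0)]
219 [(639, 46), (639, 46), (639, 48), (638, 47), (634, 40), (613, 0), (612, 0)]
220 [(640, 43), (640, 44), (639, 44), (640, 48), (636, 39), (627, 23), (615, 0)]
221 [(639, 37), (640, 40), (640, 42), (640, 42), (638, 39), (629, 23), (617, 1)]
222 [(640, 35), (639, 34), (639, 36), (640, 38), (639, 38), (633, 27), (619, 0)]
223 [(640, 30), (640, 32), (640, 33), (640, 34), (639, 34), (636, 28), (620, -1)]
224 [(640, 26), (640, 28), (639, 27), (639, 29), (640, 32), (636, 25), (624, 1)]
225 [(639, 20), (640, 22), (640, 24), (639, 24), (640, 27), (638, 23), (634, 16)]
226 [(640, 18), (640, 18), (640, 20), (640, 22), (640, 23), (639, 22), (635, 14)]
227 [(635, 2), (640, 15), (639, 14), (639, 15), (639, 17), (640, 19), (630, 0)]
228 [(635, -1), (636, 1), (639, 10), (640, 13), (640, 13), (640, 14), (632, 0)]
229 [(639, 1), (637, 0), (637, 0), (636, 0), (635, 0), (639, 8), (633, -1)]
230 [(647, 15), (646, 14), (646, 16), (638, 0), (637, 0), (638, 1), (636, 0)]
231 [(649, 15), (649, 16), (648, 14), (647, 15), (640, 1), (639, 0), (639, 0)]
(array([ 667.3, -221.7,  -11. ]), np.float64(-0.1), 55.3, array([ 0.1, -0.8,  0.3]), 3.87)
```

The tips are at about 10 mm. I'll go down 4 mm more, close, and lift.

Request:
apply_moves(
  targets=[
    [[0,0,-0.1,0,0.3],[0,0,0,0,-0.2],[0,0,0,0,-0.4],[0,0,0,0,-0.4],[0,0,0,0,-0.4],[0,0,0,0,-0.4]],
  ],
)

```text
clock: 4.37
eef_pos: [0.6675, -0.2218, -0.0145]
tool_rot: [0.708, 0.707, 0.0, 0.0]
ft_force: [1.0, 0.3, 1.4]
grip_width: 0.0414
grasp_force: 61.0
```

Request:
apply_moves(
  targets=[
    [[0,0,0.4,0,-0.4],[0,0,0.5,0,-0.4],[0,0,0.5,0,-0.4],[0,0,0.5,0,-0.4],[0,0,0,0,-0.4],[0,0,0,0,-0.4]],
  ],
)

```text
clock: 4.87
eef_pos: [0.6685, -0.222, 0.0625]
tool_rot: [0.708, 0.707, 0.001, 0.001]
ft_force: [0.1, -0.3, -1.1]
grip_width: 0.0417
grasp_force: 60.9
```

```bash
python3 - <<'E'
from h import *
p,W=look("scene"); print(tcp(),get_obs()["grasp_force"])
cv2.imwrite("pics/b3.png",cv2.resize(p[150:270,120:280],None,fx=4,fy=4))
E
```

```text
(array([ 667.2, -221.6,   60.7]), np.float64(-0.1), 41.4, array([-0.6,  0.3, -1.6]), 4.92) 60.86631774902344
```

View pics/b3.png

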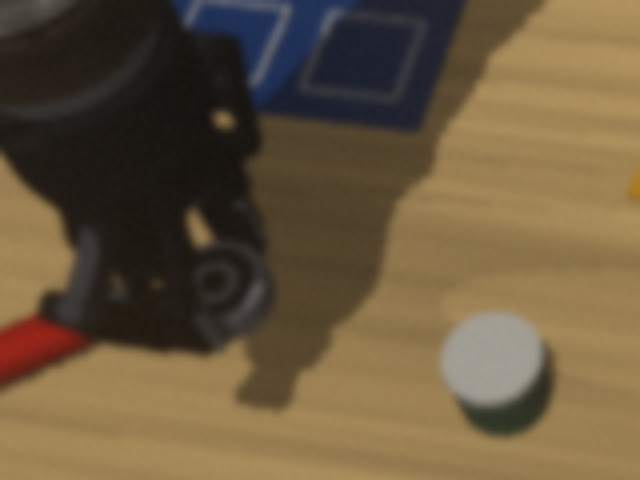

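The bearing is held (grip force 61 N). Next I'll carry it to the blue mat, where the bearing square measures (394,-247).

Request:
apply_moves(
  targets=[
    [[-0.97,-0.085,0,0,-0.4],[-0.97,-0.085,0,0,-0.4],[-0.97,-0.085,0,0,-0.4],[-0.97,-0.085,0,0,-0.4],[-0.97,-0.085,0,0,-0.4],[-0.97,-0.085,0,0,-0.4],[-0.97,-0.085,0,0,-0.4],[0,0,0,0,-0.4]],
  ],
)

```text
clock: 5.58
eef_pos: [0.3845, -0.242, 0.0577]
tool_rot: [0.709, 0.705, -0.003, -0.007]
ft_force: [-1.6, 1.1, -1.5]
grip_width: 0.0415
grasp_force: 61.1
```

Request:
apply_moves(
  targets=[
    [[0,0,-0.5,0,-0.4],[0,0,-0.5,0,-0.4],[0,0,-0.3,0,-0.4],[0,0,0,0,-0.4],[0,0,0,0,-0.4],[0,0,0,0,-0.4]],
  ],
)

```text
clock: 6.08
eef_pos: [0.3958, -0.2454, 0.0091]
tool_rot: [0.708, 0.707, -0.0, -0.0]
ft_force: [-0.1, 0.4, -0.0]
grip_width: 0.0412
grasp_force: 61.2
```

```bash
python3 - <<'E'
from h import *
p,d,c=grab("scene");W=cloud(d,c);print(tcp())
np.savez("s1.npz",p=p,d=d)
u,v=proj((.394,-.247,.03),c).astype(int);print(u,v)
cv2.imwrite("pics/b4.png",cv2.resize(p[v-50:v+50,u-60:u+60],None,fx=5,fy=5))
E
```

```text
(array([ 396.3, -245.6,    9.6]), np.float64(-0.1), 41.4, array([-0.1,  0.9,  0.1]), 6.13)
218 128
```

View pics/b4.png

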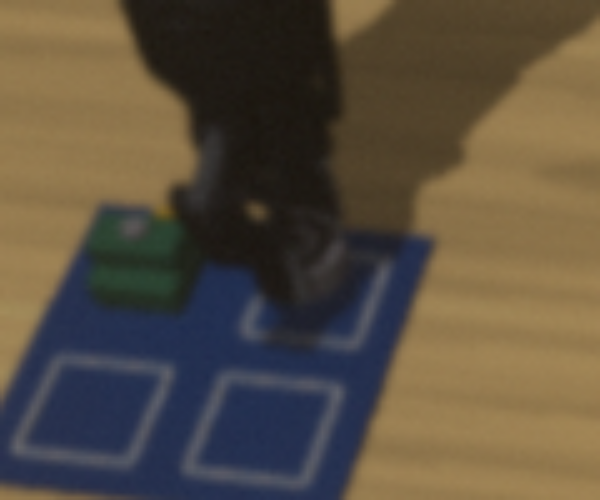

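The bearing hangs over its square, clear of the casting. Next I'll lower it 20 mm and release gently.

Request:
apply_moves(
  targets=[
    [[-0.05,0,-0.2,0,-0.4],[0,0,-0.2,0,-0.4],[0,0,-0.1,0,-0.4],[0,0,0,0,-0.4],[0,0,0,0,-0.4]],
  ],
)

```text
clock: 6.55
eef_pos: [0.3936, -0.2453, -0.0111]
tool_rot: [0.708, 0.707, -0.0, -0.0]
ft_force: [-0.0, -0.1, -1.3]
grip_width: 0.0412
grasp_force: 61.2
```

Request:
apply_moves(
  targets=[
    [[0,0,0,0,0.2],[0,0,0,0,0.3],[0,0,0,0,0.3],[0,0,0,0,0.3],[0,0,0.5,0,0.3],[0,0,1,0,0.3],[0,0,1,0,0.3],[0,0,1,0,0.3]],
  ],
)

```text
clock: 7.22
eef_pos: [0.3932, -0.2451, 0.1307]
tool_rot: [0.708, 0.707, -0.0, -0.001]
ft_force: [0.6, 0.5, 0.1]
grip_width: 0.0559
grasp_force: 0.0
```

Released. Next is the wood block at (658,2), with its 40 mm side at 32.4°. I'll check the bearing from the top camera once the arm is away.

Request:
apply_moves(
  targets=[
    [[0.66,0.62,0,6.5,0.3],[0.66,0.62,0,6.5,0.3],[0.66,0.62,0,6.5,0.3],[0.66,0.62,0,6.5,0.3],[0.66,0.62,0,6.5,0.3],[0.66,0.62,0,0,0.3],[0.66,0.62,0,0,0.3],[0.66,0.62,0,0,0.3]],
  ],
)

```text
clock: 7.88
eef_pos: [0.606, -0.0456, 0.1293]
tool_rot: [0.482, 0.876, -0.0, 0.0]
ft_force: [0.9, -0.3, 0.4]
grip_width: 0.0556
grasp_force: 0.0
```

Request:
apply_moves(
  targets=[
    [[0.66,0.62,0,0,0.3],[0.66,0.62,0,0,0.3],[0,0,0,0,0.3],[0,0,-0.9,0,0.3],[0,0,-0.9,0,0.3],[0,0,0,0,0.3],[0,0,0,0,0.3],[0,0,0,0,0.3]],
  ],
)

```text
clock: 8.55
eef_pos: [0.6584, 0.0022, 0.0588]
tool_rot: [0.482, 0.876, 0.0, 0.001]
ft_force: [0.8, -0.3, 0.7]
grip_width: 0.0557
grasp_force: 0.0
```

```bash
python3 - <<'E'
from h import *
p,W=look("top"); print(tcp())
print("bearing",blob(W,427,277,18,.012,.03))
p,d,c=grab("scene");W=cloud(d,c)
z0=np.load("scene0.npz");W0=cloud(z0["d"],c)
print("tips",proj((.635,-.013,.08),c),proj((.681,.016,.08),c)); 
print("block scene",blob(W0,306,252,24,.016,.04))
cv2.imwrite("pics/b5.png",cv2.resize(p[180:300,220:380],None,fx=4,fy=4))
E
```

```text
(array([659.4,   2.1,  60. ]), np.float64(32.4), 55.6, array([ 0.4, -0. ,  0.8]), 8.6)
bearing {'n': 373, 'c': array([ 394., -247.]), 'mean': array([ 393.7, -246.8,   19.4]), 'wh': array([41.1, 44.9]), 'a': 1.1}
tips [299.3 223.3] [311.5 249.8]
block scene {'n': 725, 'c': array([660.,   2.]), 'mean': array([661.6,   1.9,  24.5]), 'wh': array([40.8, 60.7]), 'a': 31.9}
```

View pics/b5.png

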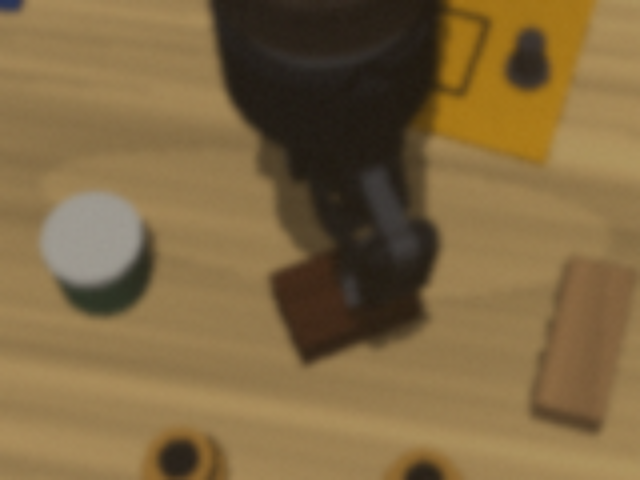

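The bearing measures (394,-247), which is centred in its square. The gripper is above the dark block, and its near finger and closing line match the block's short side. Next I'll descend and grip.

Request:
apply_moves(
  targets=[
    [[0,0,-0.6,0,0.3],[0,0,-0.5,0,0.3],[0,0,-0.4,0,0.3],[0,0,-0.35,0,0.3],[0,0,0,0,0.3],[0,0,0,0,0.3]],
  ],
)

```text
clock: 9.15
eef_pos: [0.6585, 0.0023, -0.0153]
tool_rot: [0.482, 0.876, 0.0, 0.001]
ft_force: [0.5, -0.6, 0.4]
grip_width: 0.0556
grasp_force: 0.0
```

Request:
apply_moves(
  targets=[
    [[0,0,0,0,-0.2],[0,0,0,0,-0.5],[0,0,0,0,-0.5],[0,0,0,0,-0.5],[0,0,0,0,-0.5],[0,0,0.5,0,-0.5],[0,0,0.7,0,-0.5],[0,0,0.7,0,-0.5]],
  ],
)

```text
clock: 9.82
eef_pos: [0.6568, 0.0025, 0.0595]
tool_rot: [0.482, 0.876, -0.001, -0.001]
ft_force: [1.2, -0.3, -0.3]
grip_width: 0.0389
grasp_force: 62.0
```

Request:
apply_moves(
  targets=[
    [[-0.63,0.032,0,-6.97,-0.5],[-0.63,0.032,0,-6.97,-0.5],[-0.63,0.032,0,-6.97,-0.5],[-0.63,0.032,0,-6.97,-0.5],[-0.63,0.032,0,-6.97,-0.5],[-0.63,0.032,0,-6.97,-0.5],[0,0,0,0,-0.5],[0,0,0,0,-0.5]],
  ],
)

```text
clock: 10.48
eef_pos: [0.5056, 0.0102, 0.06]
tool_rot: [0.762, 0.647, 0.0, 0.0]
ft_force: [-0.2, 0.8, -0.6]
grip_width: 0.0388
grasp_force: 62.1
```

```bash
python3 - <<'E'
from h import *
p,d,c=grab("scene");W=cloud(d,c);print(tcp())
H,S,V=cv2.split(cv2.cvtColor(p,cv2.COLOR_BGR2HSV))
u,v=proj((.506,.010,.1),c).astype(int);print(u,v)
cv2.imwrite("pics/b6.png",cv2.resize(p[v-50:v+60,u-70:u+70],None,fx=4,fy=4))
E
```

```text
(array([507.4,  10.2,  60.2]), np.float64(-9.3), 38.8, array([ 1. , -0. ,  0.3]), 10.53)
323 160
```

View pics/b6.png

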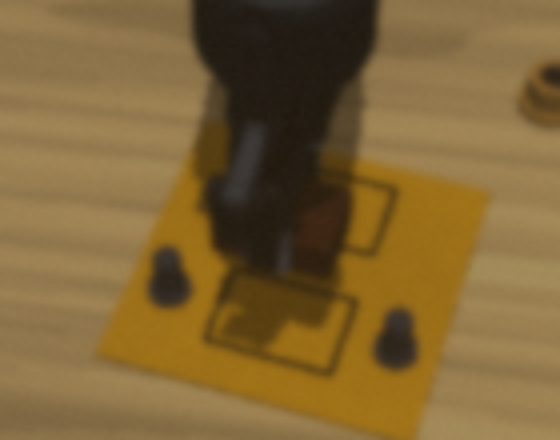

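The block is held level, with its long side along the line of posts. Next I'll lower it and release.

Request:
apply_moves(
  targets=[
    [[0,0,-0.6,0,-0.5],[0,0,-0.5,0,-0.5],[0,0,-0.4,0,-0.5],[0,0,-0.2,0,-0.5],[0,0,-0.08,0,-0.5],[0,0,0,0,-0.5],[0,0,0,0,-0.5]],
  ],
)

```text
clock: 11.12
eef_pos: [0.5083, 0.0101, -0.011]
tool_rot: [0.763, 0.647, 0.001, 0.001]
ft_force: [-2.0, -0.1, 3.5]
grip_width: 0.0388
grasp_force: 62.9
```

Request:
apply_moves(
  targets=[
    [[0,0,0,0,0.1],[0,0,0,0,0.3],[0,0,0,0,0.3],[0,0,0,0,0.3],[0,0,0.5,0,0.3],[0,0,1,0,0.3],[0,0,1,0,0.3],[0,0,1,0,0.3]],
  ],
)

```text
clock: 11.78
eef_pos: [0.5059, 0.0102, 0.1292]
tool_rot: [0.763, 0.647, -0.001, -0.001]
ft_force: [1.5, -1.1, -0.2]
grip_width: 0.0557
grasp_force: 0.0
```

Request:
apply_moves(
  targets=[
    [[0.535,0.79,0,0,0.2],[0.535,0.79,0,0,0.2],[0.535,0.79,0,0,0.2],[0.535,0.79,0,0,0.2],[0.535,0.79,0,0,0.2],[0.535,0.79,0,0,0.2],[0.535,0.79,0,0,0.2],[0,0,0,0,0.2]],
  ],
)

```text
clock: 12.45
eef_pos: [0.6587, 0.2379, 0.1247]
tool_rot: [0.761, 0.649, 0.001, -0.001]
ft_force: [-0.4, 0.2, -0.4]
grip_width: 0.0513
grasp_force: 0.0
```

Request:
apply_moves(
  targets=[
    [[0,0,-0.8,0,0.2],[0,0,-0.8,0,0.2],[0,0,-0.3,0,0.2],[0,0,0,0,0.2],[0,0,0,0,0.2]],
  ],
)

```text
clock: 12.87
eef_pos: [0.6558, 0.2309, 0.0517]
tool_rot: [0.763, 0.647, -0.001, -0.0]
ft_force: [0.9, -0.5, 0.8]
grip_width: 0.0514
grasp_force: 0.0
```

```bash
python3 - <<'E'
from h import *
p,W=look("top")
print("block",blob(W,307,220,26,.02,.0295)); print("posts",blob(W,278,217,12,.031,.05),blob(W,335,227,12,.031,.05))
p,d,c=grab("scene");W=cloud(d,c);print(tcp())
z0=np.load("scene0.npz");print("bush0",blob(cloud(z0["d"],c),431,269,14,.016,.04))
u,v=proj((.656,.231,.03),c).astype(int);print(u,v)
cv2.imwrite("pics/b7.png",cv2.resize(p[v-60:v+40,u-70:u+70],None,fx=4,fy=4))
print("block",blob(W,324,190,26,.02,.0295))
E
```

```text
block {'n': 399, 'c': array([509.,  10.]), 'mean': array([507.8,  10.6,  27.2]), 'wh': array([59.8, 40.4]), 'a': 80.5}
posts {'n': 36, 'c': array([516.,  71.]), 'mean': array([516.5,  70.8,  33.9]), 'wh': array([12.7, 12.5]), 'a': 0.2} {'n': 37, 'c': array([495., -51.]), 'mean': array([495.7, -49.9,  33.6]), 'wh': array([12.7, 14.8]), 'a': 1.3}
(array([657.9, 231.6,  54.6]), np.float64(-9.4), 51.2, array([ 0.9,  0.7, -0.1]), 12.97)
bush0 {'n': 208, 'c': array([657., 232.]), 'mean': array([658.6, 230.9,  23.4]), 'wh': array([27.4, 28. ]), 'a': 40.3}
434 265
block {'n': 504, 'c': array([509.,  10.]), 'mean': array([511.5,  10.2,  27.3]), 'wh': array([60.2, 41.7]), 'a': 79.9}
```

View pics/b7.png

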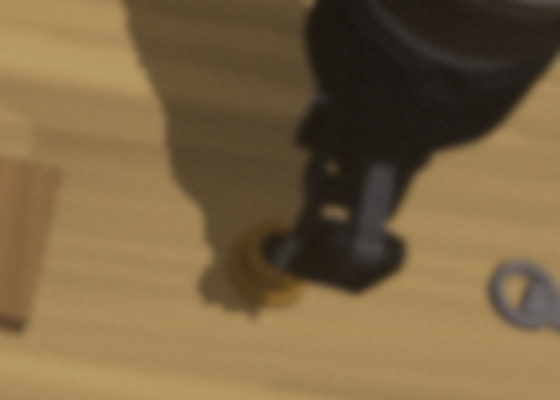

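The block sits at (508,10), within 2 mm of the outline's centre and with its long side lined up with the posts. The gripper is over the leftmost bush. Next I'll descend to the barrel.

Request:
apply_moves(
  targets=[
    [[0,0,-0.6,0,0.2],[0,0,-0.5,0,0.2],[0,0,-0.3,0,0.2],[0,0,-0.13,0,0.2],[0,0,0,0,0.2],[0,0,0,0,0.2]],
  ],
)

```text
clock: 13.47
eef_pos: [0.6573, 0.2316, -0.0078]
tool_rot: [0.763, 0.647, 0.001, 0.0]
ft_force: [1.2, -0.5, 0.2]
grip_width: 0.0512
grasp_force: 0.0
```

Request:
apply_moves(
  targets=[
    [[0,0,0,0,-0.3],[0,0,0,0,-0.7],[0,0,0,0,-0.7],[0,0,0,0,-0.7],[0,0,0,0,-0.7],[0,0,0.5,0,-0.7],[0,0,0.8,0,-0.7],[0,0,0.8,0,-0.7]],
  ],
)

```text
clock: 14.13
eef_pos: [0.6547, 0.2308, 0.0737]
tool_rot: [0.763, 0.647, -0.002, -0.001]
ft_force: [1.2, 1.3, -0.6]
grip_width: 0.0275
grasp_force: 59.3
```

Request:
apply_moves(
  targets=[
    [[-0.529,-0.79,0,0,-0.7],[-0.529,-0.79,0,0,-0.7],[-0.529,-0.79,0,0,-0.7],[-0.529,-0.79,0,0,-0.7],[-0.529,-0.79,0,0,-0.7],[-0.529,-0.79,0,0,-0.7],[-0.529,-0.79,0,0,-0.7],[0,0,0,0,-0.7]],
  ],
)

```text
clock: 14.8
eef_pos: [0.5024, 0.0054, 0.0742]
tool_rot: [0.765, 0.644, -0.003, -0.001]
ft_force: [-1.1, 0.4, -1.9]
grip_width: 0.0275
grasp_force: 59.5
```

Request:
apply_moves(
  targets=[
    [[0,0,-0.5,0,-0.7],[0,0,-0.3,0,-0.7],[0,0,0,0,-0.7],[0,0,0,0,-0.7],[0,0,0,0,-0.7]],
  ],
)

```text
clock: 15.22
eef_pos: [0.5088, 0.0104, 0.0434]
tool_rot: [0.763, 0.647, 0.0, 0.0]
ft_force: [-0.1, 0.1, -1.5]
grip_width: 0.0273
grasp_force: 59.5
```

```bash
python3 - <<'E'
from h import *
p,d,c=grab("scene");W=cloud(d,c);print(tcp(), get_obs()["grasp_force"])
u,v=proj((.508,.010,.05),c).astype(int)
cv2.imwrite("pics/b8.png",cv2.resize(p[v-40:v+40,u-60:u+60],None,fx=5,fy=5))
E
```

```text
(array([509.2,  10.5,  43.7]), np.float64(-9.4), 27.7, array([-0.6,  0.9, -0.9]), 15.27) 59.49334144592285
```

View pics/b8.png

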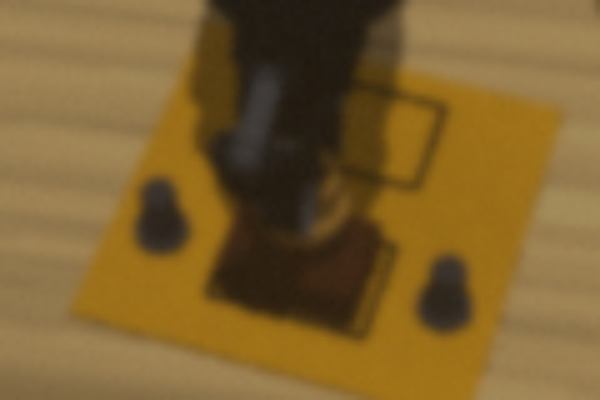

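The bush hangs over the middle of the block. Next I'll lower it 22 mm and release.

Request:
apply_moves(
  targets=[
    [[0,0,-0.25,0,-0.7],[0,0,-0.2,0,-0.7],[0,0,-0.1,0,-0.7],[0,0,0,0,-0.7],[0,0,0,0,-0.7]],
  ],
)

```text
clock: 15.68
eef_pos: [0.5079, 0.0104, 0.021]
tool_rot: [0.763, 0.647, -0.0, -0.0]
ft_force: [-2.0, 0.0, 4.4]
grip_width: 0.0273
grasp_force: 59.9
```

Request:
apply_moves(
  targets=[
    [[0,0,0,0,-0.2],[0,0,0,0,0.1],[0,0,0,0,0.1],[0,0,0,0,0.1],[0,0,0.5,0,0.1],[0,0,1,0,0.1],[0,0,1,0,0.1],[0,0,0.8,0,0.1]],
  ],
)

```text
clock: 16.35
eef_pos: [0.5086, 0.0102, 0.1553]
tool_rot: [0.763, 0.647, 0.001, 0.0]
ft_force: [1.1, 0.6, 0.1]
grip_width: 0.0468
grasp_force: 0.0
```

Now the clamp: wing centre (450,275), wing axis at 136°, slot axis at 2.6°. The jaws close along 46°.

Request:
apply_moves(
  targets=[
    [[-0.207,0.946,0,6.9,0.1],[-0.207,0.946,0,6.9,0.1],[-0.207,0.946,0,6.9,0.1],[-0.207,0.946,0,6.9,-0.1],[-0.207,0.946,0,6.9,-0.1],[-0.207,0.946,0,6.9,-0.1],[-0.207,0.946,0,6.9,-0.1],[0,0,0,6.9,-0.1]],
  ],
)

```text
clock: 17.02
eef_pos: [0.4488, 0.2815, 0.1528]
tool_rot: [0.37, 0.929, 0.002, -0.001]
ft_force: [0.6, -0.1, -0.4]
grip_width: 0.0384
grasp_force: 0.0
```

Request:
apply_moves(
  targets=[
    [[0,0,0,0,-0.1],[0,0,-0.8,0,-0.1],[0,0,-0.8,0,-0.1],[0,0,-0.7,0,-0.1],[0,0,0,0,-0.1],[0,0,0,0,-0.1]],
  ],
)

```text
clock: 17.52
eef_pos: [0.4493, 0.2732, 0.0598]
tool_rot: [0.378, 0.926, -0.002, -0.001]
ft_force: [0.8, 0.0, 0.5]
grip_width: 0.0383
grasp_force: 0.0
```

```bash
python3 - <<'E'
from h import *
p,W=look("top")
print("bush",blob(W,307,215,26,.045,.065)); print("block",blob(W,307,220,26,.02,.0295))
p,d,c=grab("scene");W=cloud(d,c);print(tcp())
z0=np.load("scene0.npz");W0=cloud(z0["d"],c);H,S,V=cv2.split(cv2.cvtColor(z0["p"],cv2.COLOR_BGR2HSV))
print("wing0",blob(W0,457,171,16,.054,.07,((H<8)|(H>172))&(S>120)))
u,v=proj((.45,.275,.05),c).astype(int)
cv2.imwrite("pics/b9.png",cv2.resize(p[v-50:v+50,u-70:u+50],None,fx=5,fy=5))
E
```

```text
bush {'n': 169, 'c': array([508.,  10.]), 'mean': array([507.6,  10.5,  52.4]), 'wh': array([27.7, 29. ]), 'a': 46.3}
block {'n': 117, 'c': array([506.,  -8.]), 'mean': array([503.1, -10.8,  27.3]), 'wh': array([23.8, 40.4]), 'a': 81.1}
(array([451.7, 275.1,  62.5]), np.float64(45.7), 38.6, array([ 1.3,  0.7, -0.5]), 17.62)
wing0 {'n': 102, 'c': array([452., 276.]), 'mean': array([454. , 274.6,  58.8]), 'wh': array([11.8, 38.8]), 'a': 42.2}
```

View pics/b9.png

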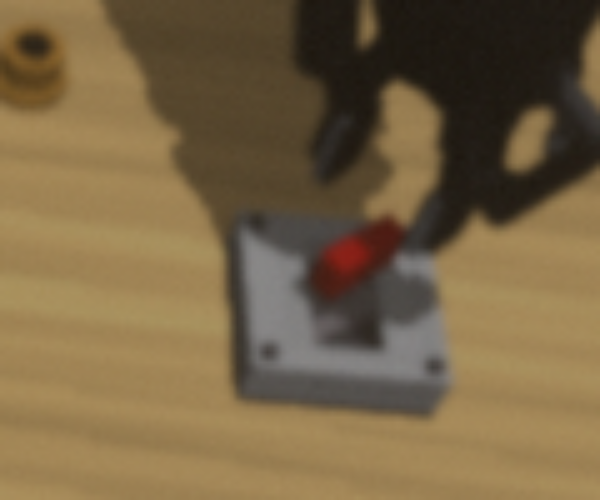

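The bush is centred on the block at (508,10). The fingers straddle the red wing, closing across its thickness. Next I'll descend, grip and check.

Request:
apply_moves(
  targets=[
    [[0,0,-0.4,0,-0.1],[0,0,-0.4,0,-0.1],[0,0,-0.2,0,-0.1],[0,0,0,0,-0.1],[0,0,0,0,-0.1]],
  ],
)

```text
clock: 18.03
eef_pos: [0.4511, 0.2753, 0.022]
tool_rot: [0.377, 0.926, 0.001, 0.0]
ft_force: [0.1, -0.4, -0.4]
grip_width: 0.0386
grasp_force: 0.0
```

Request:
apply_moves(
  targets=[
    [[0,0,0,0,-0.5],[0,0,0,0,-0.9],[0,0,0,0,-0.9],[0,0,0,0,-0.9],[0,0,0,0,-0.9],[0,0,0,0,-0.9]],
  ],
)

```text
clock: 18.53
eef_pos: [0.4515, 0.2758, 0.0224]
tool_rot: [0.376, 0.926, 0.001, 0.001]
ft_force: [0.2, 0.1, 6.7]
grip_width: 0.0126
grasp_force: 61.5
```

Request:
apply_moves(
  targets=[
    [[0.03,0.04,0.06,6.7,-0.9],[0.02,0.02,0,6.7,-0.9],[0,0,0,6.7,-0.9],[0,0,0,6.7,-0.9],[0,0,0,6.7,-0.9],[0,0,0,6.7,-0.9],[0,0,0,6.7,-0.9],[0,0,0,0,-0.9]],
  ],
)

```text
clock: 19.2
eef_pos: [0.452, 0.2773, 0.0231]
tool_rot: [-0.024, 1.0, -0.0, -0.0]
ft_force: [-0.2, 0.5, -0.5]
grip_width: 0.0127
grasp_force: 60.5
```

```bash
python3 - <<'E'
from h import *
p,d,c=grab("scene");W=cloud(d,c);print(tcp(),get_obs()["grasp_force"],get_obs()["ft_torque"])
n=(W[...,2]>.022)&(W[...,2]<.031)
print("keeper",blob(W,452,183,32,.022,.031))
u,v=proj((.45,.275,.05),c).astype(int)
cv2.imwrite("pics/b10.png",cv2.resize(p[v-50:v+50,u-60:u+60],None,fx=5,fy=5))
E
```

```text
(array([452.1, 277.3,  23.1]), np.float64(92.6), 12.5, array([ 0.2,  1. , -2.6]), 19.25) 60.482540130615234 [0.03529322 0.05024615 0.03350949]
keeper {'n': 826, 'c': array([452., 277.]), 'mean': array([462.2, 273. ,  25.8]), 'wh': array([85.2, 82.9]), 'a': 2.4}
```

View pics/b10.png

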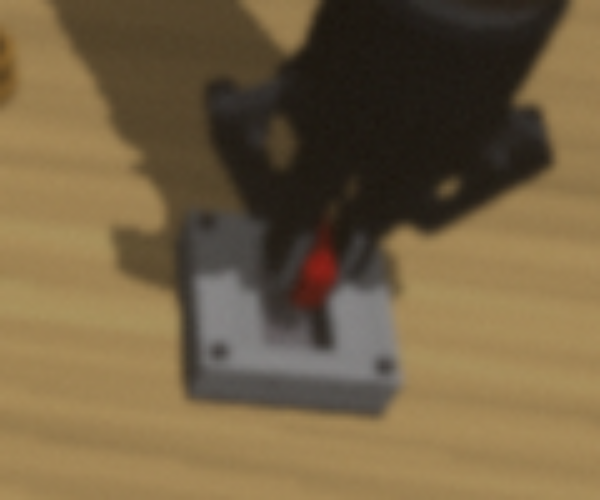

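The wing now lies along the slot. Next I'll lift in small steps and watch the force.

Request:
apply_moves(
  targets=[
    [[0,0,0.1,0,-0.9],[0,0,0.1,0,-0.9],[0,0,0.1,0,-0.9],[0,0,0,0,-0.9]],
  ],
)

```text
clock: 19.58
eef_pos: [0.4531, 0.2779, 0.0365]
tool_rot: [-0.023, 1.0, 0.001, 0.001]
ft_force: [0.9, 0.2, -1.3]
grip_width: 0.0125
grasp_force: 60.5
```

Request:
apply_moves(
  targets=[
    [[0,0,0.3,0,-0.9],[0,0,0.4,0,-0.9],[0,0,0.8,0,-0.9],[0,0,0.8,0,-0.9],[0,0,0,0,-0.9],[0,0,0,0,-0.9]],
  ],
)

```text
clock: 20.08
eef_pos: [0.4541, 0.2786, 0.1299]
tool_rot: [-0.023, 1.0, 0.002, 0.003]
ft_force: [-0.1, -0.3, -1.5]
grip_width: 0.0126
grasp_force: 60.6
```

```bash
python3 - <<'E'
from h import *
p,d,c=grab("scene");W=cloud(d,c);print(tcp(),get_obs()["grasp_force"])
t=tcp()[0]/1000
q=W[(abs(W[...,0]-t[0])<.04)&(abs(W[...,1]-t[1])<.03)&(W[...,2]>.032)&(W[...,2]<t[2]+.06)]*1000
for lo in range(32,170,8):
    s=q[(q[:,2]>=lo)&(q[:,2]<lo+8)]
    if len(s)>3: print(lo,len(s),np.percentile(s,[5,95],axis=0).round()[:,:2].tolist())
E
```

```text
(array([452.7, 277.7, 128. ]), np.float64(92.7), 12.9, array([ 0.4, -1. , -1.7]), 20.13) 60.578967332839966
104 11 [[437.0, 267.0], [475.0, 285.0]]
112 91 [[435.0, 267.0], [476.0, 287.0]]
120 131 [[435.0, 268.0], [474.0, 287.0]]
128 15 [[454.0, 273.0], [458.0, 279.0]]
136 5 [[455.0, 274.0], [467.0, 276.0]]
144 24 [[463.0, 265.0], [473.0, 283.0]]
152 67 [[454.0, 259.0], [473.0, 294.0]]
160 133 [[448.0, 258.0], [472.0, 294.0]]
168 90 [[447.0, 258.0], [467.0, 296.0]]
```

The clamp is out and held: its foot's underside is at about 110 mm and it is centred under the TCP. Next I'll carry it to the blue mat's (474,-247).

Request:
apply_moves(
  targets=[
    [[0.04,-1,0,0,-0.9],[0.04,-1,0,0,-0.9],[0.04,-1,0,0,-0.9],[0.04,-1,0,0,-0.9],[0.04,-1,0,0,-0.9],[0.04,-1,0,0,-0.9],[0.04,-1,0,0,-0.9],[0.04,-1,0,0,-0.9]],
  ],
)

```text
clock: 20.8
eef_pos: [0.4633, -0.0442, 0.1256]
tool_rot: [-0.023, 1.0, 0.0, -0.002]
ft_force: [1.2, 0.3, -1.2]
grip_width: 0.0129
grasp_force: 60.5
```

Request:
apply_moves(
  targets=[
    [[0.04,-1,0,0,-0.9],[0.04,-1,0,0,-0.9],[0.04,-1,0,0,-0.9],[0.04,-1,0,0,-0.9],[0.04,-1,0,0,-0.9],[0,-0.1,0,0,-0.9],[0,0,0,0,-0.9],[0,0,0,0,-0.9]],
  ],
)

```text
clock: 21.47
eef_pos: [0.4717, -0.2458, 0.1256]
tool_rot: [-0.023, 1.0, 0.001, -0.002]
ft_force: [0.0, 0.3, -1.8]
grip_width: 0.0126
grasp_force: 60.5
```

Request:
apply_moves(
  targets=[
    [[0,0,-0.8,0,-0.9],[0,0,-0.8,0,-0.9],[0,0,-0.4,0,-0.9],[0,0,0,0,-0.9],[0,0,0,0,-0.9],[0,0,0,0,-0.9]],
  ],
)

```text
clock: 21.97
eef_pos: [0.4741, -0.2457, 0.0484]
tool_rot: [-0.024, 1.0, -0.0, 0.001]
ft_force: [-0.2, -1.3, -1.0]
grip_width: 0.0125
grasp_force: 60.5
```

```bash
python3 - <<'E'
from h import *
p,d,c=grab("scene");W=cloud(d,c);print(tcp(),get_obs()["grasp_force"])
t=tcp()[0]/1000
q=W[(abs(W[...,0]-t[0])<.04)&(abs(W[...,1]-t[1])<.03)&(W[...,2]>.012)&(W[...,2]<t[2]+.03)]*1000
for lo in range(12,90,8):
    s=q[(q[:,2]>=lo)&(q[:,2]<lo+8)]
    if len(s)>3: print(lo,len(s),np.percentile(s,[5,95],axis=0).round()[:,:2].tolist())
E
```

```text
(array([ 474.6, -246.3,   48.9]), np.float64(92.8), 12.6, array([ 0.3, -0.2, -0.5]), 22.02) 60.458407402038574
28 28 [[455.0, -254.0], [494.0, -236.0]]
36 114 [[455.0, -254.0], [494.0, -236.0]]
44 13 [[473.0, -247.0], [478.0, -241.0]]
60 8 [[482.0, -247.0], [493.0, -235.0]]
68 39 [[482.0, -259.0], [494.0, -231.0]]
76 20 [[471.0, -262.0], [493.0, -226.0]]
```

Request:
apply_moves(
  targets=[
    [[0,0,-0.3,0,-0.9],[0,0,-0.2,0,-0.9],[0,0,-0.1,0,-0.9],[0,0,-0.08,0,-0.9],[0,0,0,0,-0.9],[0,0,0,0,-0.9]],
  ],
)

```text
clock: 22.52
eef_pos: [0.4733, -0.2465, 0.0214]
tool_rot: [-0.023, 1.0, -0.0, 0.0]
ft_force: [-1.7, 1.3, 3.9]
grip_width: 0.0127
grasp_force: 61.4
```

The foot touches the mat with a light upward force of 4 N. Next I'll release, rise clear and move aside so I can check.

Request:
apply_moves(
  targets=[
    [[0,0,0,0,-0.6],[0,0,0,0,-0.3],[0,0,0,0,-0.2],[0,0,0,0,-0.2],[0,0,0.3,0,-0.2],[0,0,0.8,0,-0.2],[0,0,1,0,-0.2],[0,0,1,0,-0.2]],
  ],
)

```text
clock: 23.18
eef_pos: [0.4721, -0.246, 0.1445]
tool_rot: [-0.023, 1.0, 0.001, -0.001]
ft_force: [1.4, -0.2, 0.3]
grip_width: 0.0344
grasp_force: 0.0
```

Request:
apply_moves(
  targets=[
    [[0,0,0.5,0,0],[0,0.9,0.2,0,0],[0,0.9,0,0,0],[0,0.9,0,0,0],[0,0,0,0,0],[0,0,0,0,0]],
  ],
)

```text
clock: 23.68
eef_pos: [0.4732, -0.137, 0.1723]
tool_rot: [-0.025, 1.0, -0.0, 0.0]
ft_force: [-0.2, -0.1, -0.2]
grip_width: 0.0425
grasp_force: 0.0
```

```bash
python3 - <<'E'
from h import *
for cam in("top","scene"):
    p,d,c=grab(cam);W=cloud(d,c)
    H,S,V=cv2.split(cv2.cvtColor(p,cv2.COLOR_BGR2HSV)); red=((H<8)|(H>172))&(S>120)
    def at(n,X,r,lo,hi,m=None):
        u,v=proj(X,c).astype(int)
        try: print(cam,n,blob(W,u,v,r,lo,hi,m))
        except Exception as e: print(cam,n,"?",e)
    at("wing",(.474,-.247,.06),16,.05,.07,red)
    at("bearing",(.394,-.247,.02),17,.012,.026)
    at("bush",(.508,.010,.052),14,.045,.06)
    at("block",(.508,.010,.028),24,.02,.031)
    at("tin",(.659,-.114,.04),18,.034,.05); at("offcut",(.664,.112,.022),24,.015,.03)
print(tcp())
E
```

```text
top wing ? attempt to get argmax of an empty sequence
top bearing ? attempt to get argmax of an empty sequence
top bush {'n': 168, 'c': array([508.,  10.]), 'mean': array([507.6,  10.6,  52.6]), 'wh': array([27.6, 29. ]), 'a': 44.8}
top block {'n': 138, 'c': array([510.,  20.]), 'mean': array([510.3,  30.1,  27.5]), 'wh': array([38.8, 39.9]), 'a': 80.4}
top tin {'n': 363, 'c': array([ 659., -114.]), 'mean': array([ 658.9, -113.9,   40.7]), 'wh': array([43.7, 45.4]), 'a': 45.0}
top offcut {'n': 515, 'c': array([665., 112.]), 'mean': array([663.8, 111.6,  22.2]), 'wh': array([32.6, 75.9]), 'a': 82.1}
scene wing {'n': 121, 'c': array([ 475., -246.]), 'mean': array([ 476.5, -244.9,   57. ]), 'wh': array([39.4, 14. ]), 'a': 3.1}
scene bearing {'n': 229, 'c': array([ 396., -248.]), 'mean': array([ 398.2, -246.8,   18.3]), 'wh': array([41.1, 42.8]), 'a': 83.0}
scene bush {'n': 168, 'c': array([509.,  10.]), 'mean': array([510.8,  10.9,  51.5]), 'wh': array([28.2, 29. ]), 'a': 89.9}
scene block {'n': 301, 'c': array([510.,  10.]), 'mean': array([516. ,  11. ,  27.1]), 'wh': array([60.2, 40.3]), 'a': 80.8}
scene tin {'n': 493, 'c': array([ 661., -114.]), 'mean': array([ 662. , -113.8,   40.1]), 'wh': array([45.7, 45.6]), 'a': 12.3}
scene offcut {'n': 687, 'c': array([666., 112.]), 'mean': array([668.4, 111.3,  21.4]), 'wh': array([30.3, 75.9]), 'a': 82.5}
(array([ 473.3, -138.8,  172.1]), np.float64(92.7), 42.8, array([ 0.3, -0.1,  0.5]), 23.78)
```

All the parts measure centred and upright, the tin and offcut haven't moved, and the gripper is clear. Handing in.

```bash
python3 -c "
from h import *
print(order.job_done())"
```

```text
the job is handed in; nothing more can be done
None
```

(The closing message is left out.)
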